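# Roll the gel caster's gate to its gauge mark

## Task

Set the gel length on the white gel caster: with a fingertip on top of the knurled orange adjuster wheel, roll it until the green gate has closed to the red gauge mark, so that the white pointer line on the gate points at the red mark. Move the gate by the wheel only, do not push the gate or the mark itself; do not pick up or shift the comb or anything else on the bench, and finish with the hand clear.

Things in the scene. Friction and masses are not known exactly. Their poses are not given: they have to be found in the camera images.
- caster: White gel caster fixed to the bench, base 142 x 290 x 12 mm (own x -60 to +82, own y -150 to +140 mm). Origin on the bench surface, z up. Wheel at its -y end between two grey blocks 64 mm high (own x -47 to -21 and +19 to +29 mm). Gel bay at own y -50 to +140 mm between walls 28 mm high; the wider wall (own x +48 to +82) carries the paper scale. Fixed end wall at own y +128 mm.
- wheel: Knurled orange wheel with dark and three white ridges, diameter 76 mm, 26 mm wide. Origin at its centre, 50 mm above the bench, at caster own (0, -100) mm; axle along the caster's own x. Its axes turn as it rolls. It rolls by friction under a pressed fingertip, takes about 1 N at the rim, and stays where it is left.
- wheel_top (a point): Top of the wheel, 88 mm above the bench; fixed to the caster, axes as the caster's. Rolling the top towards own +y closes the gate (gate moves to own +y), the other way opens it: 15 mm of gate per radian, about 0.4 mm per mm rolled at the rim. The rim is cushioned on its hub: pressed down it gives up to 6 mm, about 1.5 N per mm; 3 to 5 mm of press grips well.
- gate: Green cross plate in the bay, 90 x 8 mm, top 43 mm above the bench, sliding along the caster's own y over 75 mm, driven by the wheel through a steel rod; closes towards own +y. A tab on its +x side reaches over the scale. Origin on the bench plane under the plate, axes as the caster's. To be moved by the wheel only.
- pointer (a point): Tip of the white pointer line on the gate's tab, 35 mm above the bench. The line, 3 mm wide, runs along the caster's own x. Axes as the caster's.
- mark (a point): Red gauge mark, a small red rider beside the scale, 16 mm along the caster's own x, 6 mm along own y; this point is the centre of its top, 33 mm above the bench. Clamped, stays where it is. It starts 17 to 46 mm farther to own +y than the pointer; the job is done when both have the same own y. Axes as the caster's.
- comb: Loose blue gel comb, 126 x 10 x 24 mm bar with short teeth below, lying across the bay walls beyond the gate's travel. Origin at the underside of the bar. Leave alone.
- rack: Loose green 84 x 124 x 34 mm tube rack with three tiny tubes (48 mm high in all), on the far side of the caster. Origin at centre of underside. Leave alone.
- bottle: Loose glass bottle with orange cap, 68 mm diameter, 125 mm high, standing beyond the wheel's end of the caster. Origin at centre of underside. Leave alone.
- beaker: Loose glass beaker, 66 mm diameter, 85 mm high, beyond the other end of the caster. Origin at centre of underside. Leave alone.
- timer: Loose white bench timer 62 x 66 x 22 mm, on the robot's side of the caster. Origin at centre of underside. Leave alone.
- pipette: Loose white pipette with blue plunger lying on the bench to the robot's right, about 230 mm long, 26 mm high, along its own x. Origin on its underside, 45 mm from the middle of its body. Leave alone.

How it is judged (in metres and radians):
On the way:
1. with a finger on the wheel, the gate comes within 12 mm of the mark (contact force between the fingers and wheel above 0.3 N and y of pointer in the frame of mark between -0.012 and 0.012 m), for 0.05 s.
At the end, for the whole second after the job is handed in: The pointer stands within 3 mm of the centre of the red mark, along the gate's travel, the gate is at rest, and each loose thing is within 20 mm of where it began (y of pointer in the frame of mark between -0.003 and 0.003 m and linear speed of gate below 0.003 m/s and distance of each of comb, rack, bottle, beaker, timer, pipette from where it was at the start of the episode below 0.02 m); the robot touches nothing.
It fails at once if the red mark is pushed along (distance of mark from where it was at the start of the episode above 0.002 m).
It fails at once if the gate is pushed directly (contact force between any of the fingers, the arm and gate above 1 N).
It fails at once if a bystander is lifted, carried or shoved more than 20 mm (distance of any of comb, rack, bottle, beaker, timer, pipette from where it was at the start of the episode above 0.02 m).
It also fails if it takes over 51 s, if anything falls off the work surface, if the arm or the gripper's body presses on something with over 40 N, if the wrist force passes 120 N, or if a joint passes its speed limit or range.

## Robot

A 6-joint arm with a two-finger parallel gripper is mounted at the origin on the work surface. World frame = base frame: x ahead of the robot, y to its left, z up, the work surface at z = 0. Lengths are in mm, angles in rad, forces in N, time in s.
With the tool pointing down it reaches from about 300 to 775 mm from the base axis. Payload 14.6 kg.
Tool frame: the origin (TCP) lies on the centre line of the jaws, within the pads' length; the fingertips stand 22 mm ahead of it and the grasp point (between the pads) lies 3 mm ahead of it (manip.tcp_to_tips is the distance from the TCP to the fingertips, in mm); z points along the fingers, y is the direction in which the jaws open and shut (so a half turn about z gives the same grasp; the last joint's range is limited). The gripper opens to 94 mm and grips with 3 to 60 N. Pads are 16 mm wide; open, the fingers measure 119 mm over their backs; the gripper's body (75 mm by 177 mm) begins 78 mm behind the grasp point.
Start: joints at [1.226, 0.3, 1.521, -0, 1.321, -0.067], TCP at [150.83, 528.904, 227.446] pointing down, gripper open.
Joint ranges: [-3.03, 3.03], [-0.79, 2.21], [0.23, 2.52], [-1.04, 4.18], [0, 3.07], [-2.55, 2.55]. Speed limits (rad/s): [2.22, 2.22, 2.57, 3.14, 3.14, 3.14].

## Interface

Orientations are given as [roll, pitch, yaw] about the fixed x, y, z axes, in that order (R = Rz(yaw) Ry(pitch) Rx(roll)).
In Python, from cell import manip, vision, workorder gives the robot as it stands.
- The arm moves only by the tool carry_out, never from a script. Its argument "deltas" is a list of rows, each a list of 3 entries, a list of its own where there are three numbers: the shift along the tool's x, y, z in cm, then the turn about the tool's z in degrees, then the opening, from 0 (shut) to 1 (fully open). A call has 1 to 20 rows; each row shifts and turns the commanded pose from where the row before left it, along the tool's axes as they then stand; what a row does not reach is not made up. A row lasts 1/12 s, in which the tool goes at most 41.7 mm and 7.16 degrees, less where a joint would pass 70% of its speed; a pose out of reach is approached as far as the arm can. A call with a gripper value outside its range is refused whole. The fingers move at their own pace and stop on an object; "grip_force" is the grip in N (left out, the last holds). Time passes only in rows, so rows that do not move let the fingers close. It gives the time, the measured TCP pose, the force and the opening at its end, in the units of the state.
- manip.read_state(): the state, without advancing time (a new reading comes with each control period).
- vision.camera(name): name is "side" or "top" or "wrist"; returns (picture, depth): 384x512x3 uint8, red, green, blue; 384x512 float32, mm along the optical axis (not along the pixel's ray), 0 where there is no reading.
- vision.calibration(name): a dict with "mtx" (3x3 intrinsics, pixels), "eye" and "orientation" of the camera in the world. Camera axes: x right, y down, z forward; pixel columns grow to the right and rows downward; lengths in mm; the calibration is good to about 2 mm. A picture is of the moment at which its call begins: read the wrist's pose just before it. calibration takes no time and is no camera call; for the wrist camera it gives the pose at the moment of the call.
- workorder.sign_off(): hands the job in, once; it reports no verdict.
The state is a dict: "clock": time; "joints": joint angles; "qd": joint speeds; "effort": joint torques, N m; "eef_pos": TCP position; "eef_rot": TCP orientation; "wrist_force": force on the tool from outside, world axes, zero at the start; "moment": the same for the moment, N m; "finger_gap": finger opening in mm.
Only numpy, scipy, OpenCV 4.12 (cv2) and the standard library are available. Lean on these libraries where they do the work, as an engineer would, in place of code of your own. Each camera call takes 0.05 s, during which the arm holds its last target.

## Working session

There is one attempt and no reset: what is moved stays moved. The work goes in short steps, Python scripts to look and compute and a tool call to move; the robot and the scene stay as the last step left them, time stands still between calls to the robot, and variables do not carry over. Pictures are saved under pics/ and viewed, and the job is handed in when it is done.

Besides the shell and the picture viewer there is one more tool, called after "Call:" in YAML: its name, and indented under it one key for each argument. carry_out: Moves the arm, as the interface text tells. Its arguments: {"type":"object","properties":{"deltas":{"type":"array","items":{"type":"array"}},"grip_force":{"type":"number"}},"required":["deltas"]}

```bash
mkdir -p pics; ls
python3 - <<'E'
from cell import manip, vision, workorder
import cv2,numpy as np
print(manip.read_state())
for n in ("side","top","wrist"):
    p,d=vision.camera(n); c=vision.calibration(n)
    np.savez(f"{n}0.npz",p=p,d=d,K=np.array(c["mtx"]),eye=np.array(c["eye"]),o=np.array(c["orientation"]))
    cv2.imwrite(f"pics/{n}0.png",p[:,:,::-1]); print(n,c)
E
```

```text
pics
{'clock': 0.0, 'joints': array([ 1.22640965e+00,  3.00471772e-01,  1.52159088e+00, -7.82080093e-06,
        1.32065925e+00, -6.65979576e-02]), 'qd': array([ 0.00212058, -0.00135632, -0.00063475, -0.00034331,  0.00138598,
        0.00080465]), 'effort': array([-3.27615311e-06, -5.31790030e+01, -3.52765703e+01,  7.08995503e-02,
        2.41306279e-02, -5.54486394e-05]), 'eef_pos': array([150.75157203, 528.69577087, 226.88179317]), 'eef_rot': array([-3.14046541e+00, -6.75910999e-05,  2.86380584e+00]), 'wrist_force': array([-1.03171977,  0.1338315 , -0.32075789]), 'moment': array([-0.01774279,  0.0322071 ,  0.0508914 ]), 'finger_gap': 94.04511329159824}
side {'mtx': array([[369.68737548,   0.        , 258.28880364],
       [  0.        , 369.68737548, 197.4345534 ],
       [  0.        ,   0.        ,   1.        ]]), 'eye': array([ 223.6937618 , -642.59337652,  872.42368459]), 'orientation': array([-2.45518966e+00,  2.41151847e-03, -4.24596199e-01])}
top {'mtx': array([[475.16379943,   0.        , 257.19976601],
       [  0.        , 475.16379943, 187.66733568],
       [  0.        ,   0.        ,   1.        ]]), 'eye': array([ 234.99676402,  -62.91305841, 1472.38348536]), 'orientation': array([-2.94615748, -0.00360285, -1.59536342])}
wrist {'mtx': array([[290.39534657,   0.        , 256.95910023],
       [  0.        , 290.39534657, 197.02610964],
       [  0.        ,   0.        ,   1.        ]]), 'eye': array([ 72.24146898, 551.26320807, 384.71823441]), 'orientation': array([2.86071701e+00, 1.00895173e-03, 1.29314301e+00])}
```

View pics/side0.png

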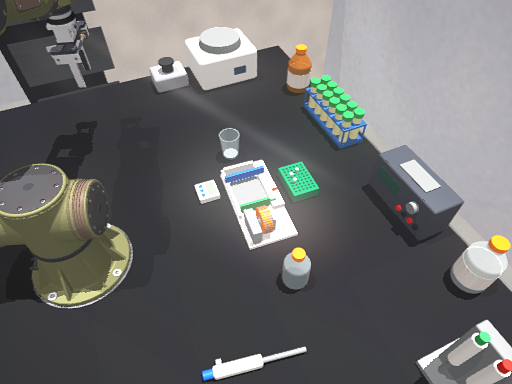

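View pics/top0.png

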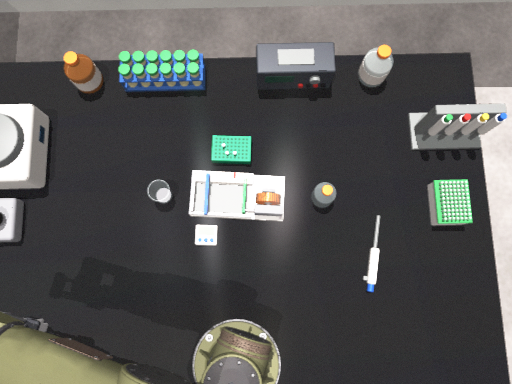

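View pics/wrist0.png

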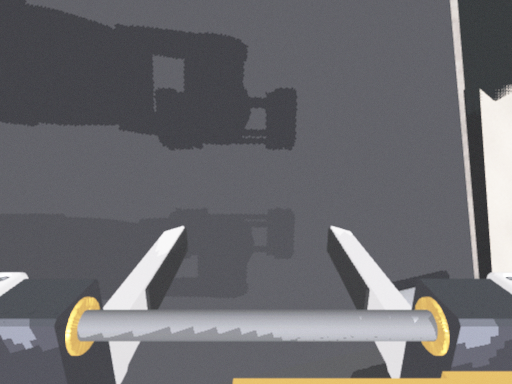

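The caster is at about (190–285, 170–220) in the top view. In that view the wheel is near (268,198), the gate near (243,198), the red mark near (235,175), the comb near (207,195), and the bottle near (323,195). Next I'll zoom in and measure.

```bash
cat > h.py <<'E'
import numpy as np,cv2
from scipy.spatial.transform import Rotation as R
def load(n):
    z=np.load(n+".npz"); return z["p"],z["d"],z["K"],z["eye"],R.from_euler("xyz",z["o"]).as_matrix()
def snap(name,tag):
    from cell import vision
    c=vision.calibration(name); p,d=vision.camera(name)
    np.savez(f"{name}{tag}.npz",p=p,d=d,K=np.array(c["mtx"]),eye=np.array(c["eye"]),o=np.array(c["orientation"]))
    return p
def plane(v,uv,z):
    _,_,K,eye,M=v; uv=np.atleast_2d(np.asarray(uv,float))
    r=np.c_[uv,np.ones(len(uv))]@np.linalg.inv(K).T@M.T
    return eye+r*((z-eye[2])/r[:,2])[:,None]
def deep(v,us,vs):
    _,d,K,eye,M=v
    r=np.c_[us,vs,np.ones(len(us))]@np.linalg.inv(K).T
    return eye+(r*d[vs,us][:,None])@M.T
def proj(v,P):
    _,_,K,eye,M=v; c=(np.atleast_2d(P)-eye)@M@K.T
    return c[:,:2]/c[:,2:]
def crop(p,x0,y0,x1,y1,s,f):
    cv2.imwrite(f,cv2.resize(p[y0:y1,x0:x1,::-1],None,fx=s,fy=s,interpolation=cv2.INTER_NEAREST))
E
python3 - <<'E'
from h import *
v=load("top0"); p=v[0]; crop(p,185,160,295,230,7,"pics/topc.png")
crop(load("side0")[0],215,155,305,255,6,"pics/sidec.png")
hsv=cv2.cvtColor(p,cv2.COLOR_RGB2HSV)
def m(n,lo,hi,box):
    k=cv2.inRange(hsv,lo,hi); b=np.zeros_like(k); x0,y0,x1,y1=box; b[y0:y1,x0:x1]=1; k=k*b
    ys,xs=np.nonzero(k); P=deep(v,xs,ys); print(n,len(xs),xs.mean(),ys.mean(),P.mean(0).round(1),P.min(0).round(),P.max(0).round(),P[:,2].max())
B=(185,160,295,230)
m("green",(40,80,60),(85,255,255),(235,165,255,225))
m("orange",(5,120,80),(22,255,255),(250,180,290,215))
m("red",(0,130,80),(4,255,255),B)
m("comb",(95,100,60),(125,255,255),(200,165,215,225))
# white base
k=cv2.inRange(hsv,(0,0,150),(180,60,255)); b=np.zeros_like(k); b[165:225,185:295]=1;k=k*b
c=max(cv2.findContours(k,0,2)[0],key=cv2.contourArea); r=cv2.minAreaRect(c); print(r); print(plane(v,cv2.boxPoints(r),20).round(1))
E
```

```text
green 55 244.03636363636363 198.92727272727274 [483.7 -34.   43.4] [443. -38.  20.] [530. -27.  52.] 51.5079514013687
orange 127 264.3228346456693 198.00787401574803 [479.4 -95.2  75. ] [ 468. -136.   29.] [496. -70.  93.] 92.88563481049209<stdin>:7: RuntimeWarning: Mean of empty slice.
  ret = ret.dtype.type(ret / rcount)
  ret = um.true_divide(
Traceback (most recent call last):
ValueError: zero-size array to reduction operation minimum which has no identity
```

View pics/topc.png

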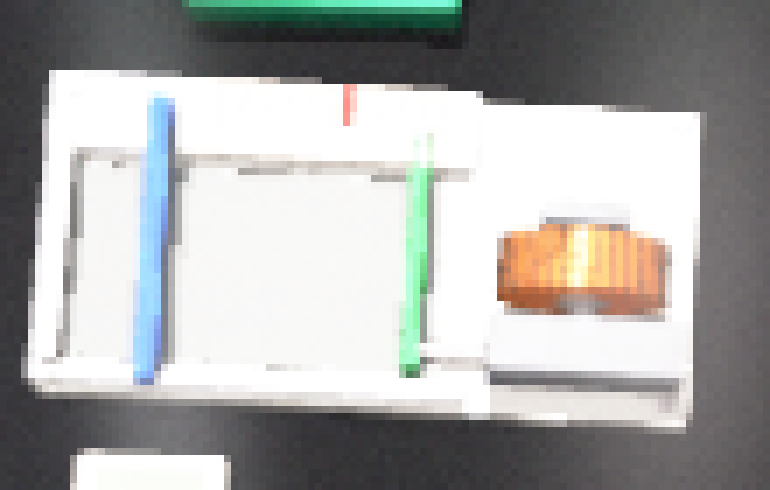

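View pics/sidec.png

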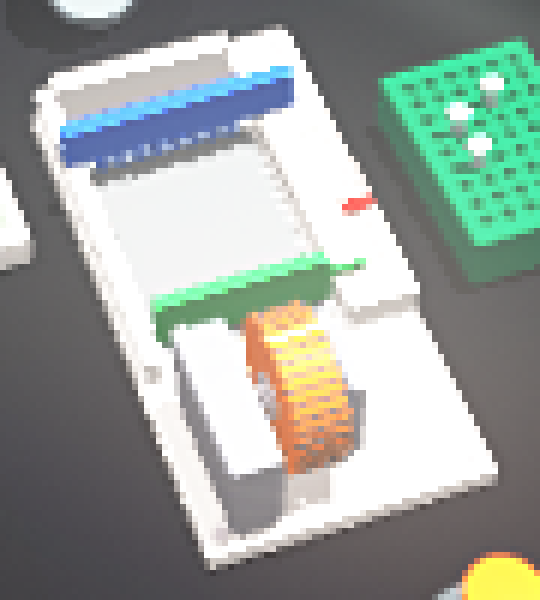

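Run:
```python
from h import *
v=load("top0")
c=lambda x,y:[185+x/7-.5,160+y/7-.5]
A=plane(v,[c(704,113),c(690,429)],12); print("base -y edge",A.round(1)); 
d=A[0]-A[1]; print(np.linalg.norm(d),np.degrees(np.arctan2(d[1],d[0])))
S=plane(v,[c(50,70),c(482,92)],28); d=S[0]-S[1]; print("scale wall edge",S.round(1),np.linalg.norm(d), np.degrees(np.arctan2(d[1],d[0]))-90)
C=plane(v,[c(163,98),c(145,384)],60); d=C[0]-C[1]; print("comb",C.round(1),np.linalg.norm(d),np.degrees(np.arctan2(d[1],d[0])))
G=plane(v,[c(424,165),c(410,372)],43); d=G[0]-G[1]; print("gate",G.round(1),np.linalg.norm(d),np.degrees(np.arctan2(d[1],d[0])))
print("mark",plane(v,c(349,104),33),"ptr",plane(v,c(423,150),35))
p=v[0]; hsv=cv2.cvtColor(p,cv2.COLOR_RGB2HSV)
ys,xs=np.nonzero(cv2.inRange(hsv,(5,100,80),(25,255,255))[180:212,250:285]); xs+=250;ys+=180
print(xs.min(),xs.max(),ys.min(),ys.max()); P=deep(v,xs,ys); q=P[P[:,2]>84]; print(len(q),q.mean(0),q.min(0),q.max(0))
vs=load("side0"); h2=cv2.cvtColor(vs[0],cv2.COLOR_RGB2HSV)
ys,xs=np.nonzero(cv2.inRange(h2,(5,100,80),(25,255,255))[200:240,250:280]); xs+=250;ys+=200
P=deep(vs,xs,ys); q=P[P[:,2]>84]; print(len(q),q.mean(0),q.min(0),q.max(0))
s=lambda x,y:[215+x/6-.5,155+y/6-.5]
print("side mark",plane(vs,s(357,204),33),"ptr",plane(vs,s(352,266),35), "base corner +x", plane(vs,[s(496,478),s(213,566)],12))
```

```text
base -y edge [[ 560.4 -164.    12. ]
 [ 417.6 -152.7   12. ]]
143.1831871177182 -4.535307853690603
scale wall edge [[583.4 128.   28. ]
 [568.7 -64.3  28. ]] 192.86410667691968 -4.350335234987384
comb [[562.   74.6  60. ]
 [436.6  82.8  60. ]] 125.61830434708811 -3.764708921397707
gate [[533.  -38.1  43. ]
 [441.5 -30.3  43. ]] 91.83284276235274 -4.9127751743915455
mark [[563.53356275  -5.23175227  33.        ]] ptr [[541.47303609 -37.66813032  35.        ]]
256 278 192 204
78 [ 481.97676673 -109.38553776   87.20378844] [ 467.61811245 -129.92502494   84.07419899] [495.59096811 -82.49310393  94.03130826]
22 [ 455.15952012 -148.8933085   157.69763485] [ 223.6937618  -642.59337652   84.10966917] [491.33604322 -85.79198507 872.42368459]
side mark [[562.24512972  -3.03077366  33.        ]] ptr [[541.86084114 -39.35405645  35.        ]] base corner +x [[ 556.24751794 -164.48026245   12.        ]
 [ 417.88231602 -153.67473449   12.        ]]
```

Measurements: the caster yaw is about -4.4°. The wheel top is near (482, -108, 88), and the depth data agrees. The pointer is about 34–38 mm short of the mark. I'll move to a hover over the wheel with the gripper shut and the tool y axis along the caster's own y.

Call:
carry_out:
  deltas:
    - [[0,0,0],-5.75,0]
    - [[0,0,0],-5.75,0]
    - [[-2.1,-3.45,0.4],0,0]
    - [[-2.1,-3.45,0.4],0,0]
    - [[-2.1,-3.45,0.4],0,0]
    - [[-2.1,-3.45,0.4],0,0]
    - [[-2.1,-3.45,0.4],0,0]
    - [[-2.1,-3.45,0.4],0,0]
    - [[-2.1,-3.45,0.4],0,0]
    - [[-2.1,-3.45,0.4],0,0]
    - [[-2.1,-3.45,0.4],0,0]
    - [[-2.1,-3.45,0.4],0,0]
    - [[-2.1,-3.45,0.4],0,0]
    - [[-2.1,-3.45,0.4],0,0]
    - [[-2.1,-3.45,0.4],0,0]
    - [[-2.1,-3.45,0.4],0,0]
    - [[-2.1,-3.45,0.4],0,0]
    - [[-2.1,-3.45,0.4],0,0]
    - [[-2.1,-3.45,0.4],0,0]
    - [[-2.1,-3.45,0.4],0,0]

```text
clock: 1.82
eef_pos: [480.3, -121.5, 155.1]
eef_rot: [3.142, -0.0, 3.064]
wrist_force: [0.3, 0.5, 0.6]
finger_gap: 0.8
```

Call:
carry_out:
  deltas:
    - [[0,0,0],0,0]
    - [[0,0,0],0,0]
    - [[0,0,0],0,0]

```text
clock: 2.07
eef_pos: [479.5, -119.0, 155.2]
eef_rot: [3.141, -0.001, 3.064]
wrist_force: [-0.0, 0.8, 0.0]
finger_gap: 0.5
```

Run:
```python
from h import *
from cell import manip
s=manip.read_state(); print(s)
p=snap("wrist","1"); crop(p,0,0,512,384,1.5,"pics/w1.png")
```

```text
{'clock': 2.0667, 'joints': array([-3.17434168e-01,  2.52012629e-01,  1.76031396e+00,  1.62823821e-04,
        1.13020137e+00, -1.81091332e+00]), 'qd': array([ 0.02337388, -0.02124557,  0.00977102, -0.00111567, -0.00153712,
       -0.00029393]), 'effort': array([-1.55596722e+00, -4.60054350e+01, -3.28309143e+01, -7.33308331e-02,
        3.48808849e-02, -6.00791001e-02]), 'eef_pos': array([ 479.47221091, -118.96455811,  155.16081133]), 'eef_rot': array([ 3.14122724e+00, -8.73461714e-04,  3.06420613e+00]), 'wrist_force': array([-0.04352679,  0.75657214,  0.03181374]), 'moment': array([ 0.07558343,  0.01953789, -0.03371495]), 'finger_gap': 0.549874102762464}
```

View pics/w1.png

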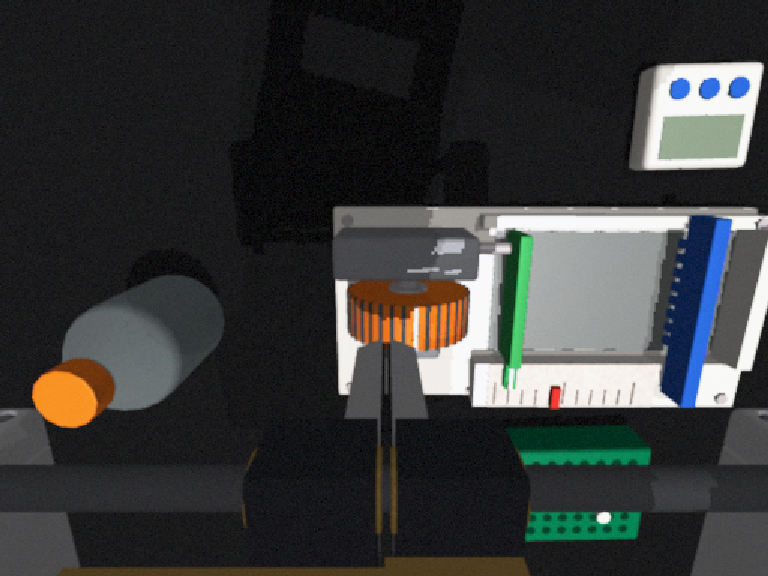

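The wrist view shows everything. In the 1.5x picture, the red mark is at (556,398), the white pointer line with green edges is at (511,378), and the wheel is at (408,312). The gripper tip is at the left of the wheel's centre, as intended.

```bash
cat >> h.py <<'E'
ey=np.array([.0770,.9970]);ex=np.array([.9970,-.0770])
def gap(v,show=None):
    p=v[0]; h=cv2.cvtColor(p,cv2.COLOR_RGB2HSV)
    red=cv2.inRange(h,(0,150,90),(5,255,255))|cv2.inRange(h,(172,150,90),(180,255,255))
    c=[k for k in cv2.findContours(red,0,2)[0] if cv2.contourArea(k)>6]
    for k in c: 
        M=cv2.moments(k); uv=(M["m10"]/M["m00"],M["m01"]/M["m00"]); print("red",np.round(uv,1),cv2.boundingRect(k),plane(v,uv,33).round(1))
E
python3 - <<'E'
from h import *
v=load("wrist1"); gap(v)
crop(v[0],300,225,420,285,6,"pics/w1c.png")
# wheel: base corners in wrist
print(plane(v,[[333/1.5,207/1.5],[338/1.5,395/1.5]],12).round(1))
# depth cloud of wheel
h=cv2.cvtColor(v[0],cv2.COLOR_RGB2HSV); ys,xs=np.nonzero(cv2.inRange(h,(5,120,60),(22,255,255))[180:240,225:320]); ys+=180;xs+=225
P=deep(v,xs,ys); print(P[P[:,2]>80].mean(0), P[P[:,2]>80].min(0),P[P[:,2]>80].max(0),P[:,2].max(), P.min(0),P.max(0))
E
```

```text
red [369.3 265.2] (366, 258, 7, 15) [[563.8  -4.1  33. ]]
[[ 419.3 -149.9   12. ]
 [ 561.  -161.7   12. ]]
[ 479.29171597 -106.03322684   87.6551162 ] [ 398.16953245 -130.32690535   80.00541244] [496.36433683 -79.53308657 312.89751193] 312.89751193248986 [ 398.16953245 -141.4293439    28.30649625] [496.80514408 -67.68498027 312.89751193]
```

View pics/w1c.png

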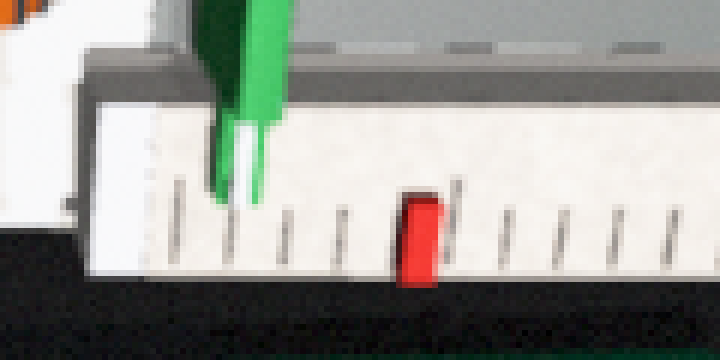

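Run:
```python
from h import *
v=load("wrist1"); c=lambda x,y:[300+x/6-.5,225+y/6-.5]
m=plane(v,c(422,242),33)[0]; t=plane(v,c(242,203),35)[0]; t2=plane(v,c(246,124),35)[0]
print(m,t,t2,(m-t)[:2]@ey,(m-t)[:2]@ex,np.degrees(np.arctan2(*(t-t2)[[1,0]])))
s=np.array([479.5,-119.0])-np.array([481.6,-107.0]); print(s@ex,s@ey)
```

```text
[563.43613754  -3.61206115  33.        ] [552.0673852  -36.33442333  35.        ] [536.82197017 -35.66116467  35.        ] 33.499589021146186 8.815024191061083 -2.5286181127255567
-1.1697000000000228 -12.125700000000002
```

The gap measures 33.5 mm, which is about 85 mm at the rim. I'll press 4 mm and roll the first stroke.

Call:
carry_out:
  deltas:
    - [[0,0,2.0],0,0]
    - [[0,0,1.5],0,0]
    - [[0,0,0.8],0,0]
    - [[0,0,0.4],0,0]
    - [[0,0,0.2],0,0]
    - [[0,0.1,0],0,0]
    - [[0,0.3,0],0,0]
    - [[0,0.3,0],0,0]
    - [[0,0.3,0],0,0]
    - [[0,0.3,0],0,0]
    - [[0,0.3,0],0,0]
    - [[0,0.3,0],0,0]
    - [[0,0.3,0],0,0]
    - [[0,0.2,0],0,0]
    - [[0,0,0],0,0]
    - [[0,0,0],0,0]

```text
clock: 3.45
eef_pos: [481.9, -95.3, 106.5]
eef_rot: [3.141, 0.0, 3.065]
wrist_force: [0.5, 0.1, 3.8]
finger_gap: 0.0
```

Run:
```python
from h import *
from cell import manip
s=manip.read_state(); print(s["clock"],s["eef_pos"],s["wrist_force"])
p=snap("wrist","2"); crop(p,200,180,440,330,3.3,"pics/w2.png"); gap(load("wrist2"))
```

```text
3.45 [481.8661811  -95.27015448 106.47166584] [0.49712984 0.06258603 3.83550486]
red [363.4 290.8] (360, 282, 8, 18) [[563.3  -3.9  33. ]]
```

View pics/w2.png

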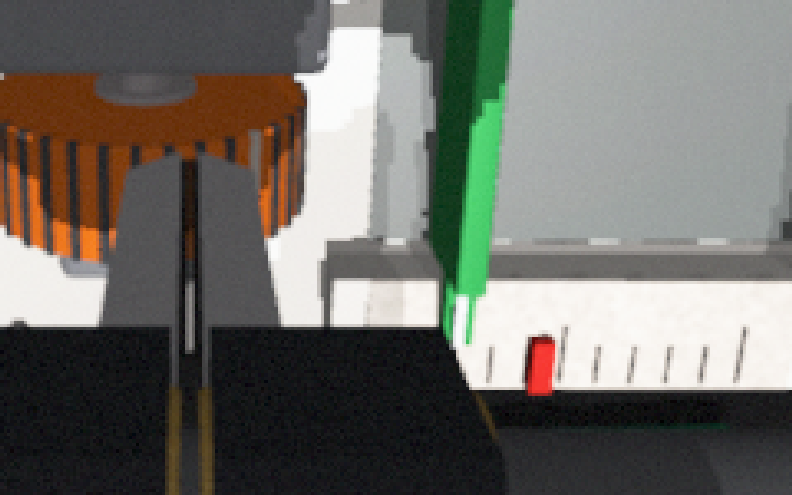

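The gate moved. In the 3.3x crop, the pointer is at (460,297) and the mark is at (541,366).

Run:
```python
from h import *
v=load("wrist2"); c=lambda x,y:[200+x/3.3-.5,180+y/3.3-.5]
m=plane(v,c(541,366),33)[0]; 
for q in ((461,299),(460,340)):
    t=plane(v,c(*q),35)[0]; print(m,t,(m-t)[:2]@ey)
```

```text
[562.88701559  -3.85416687  33.        ] [539.10223933 -26.50847623  35.        ] 24.417774209717493
[562.88701559  -3.85416687  33.        ] [551.63745804 -26.75848611  35.        ] 23.701822215990227
```

That stroke moved the gate 9.8 mm, as predicted, leaving 24 mm. I'll do two more strokes.

Call:
carry_out:
  deltas:
    - [[0,0,-1.2],0,0]
    - [[0,-1.2,0],0,0]
    - [[0,-1.2,0],0,0]
    - [[0,0,0],0,0]
    - [[0,0,0.8],0,0]
    - [[0,0,0.45],0,0]
    - [[0,0,0],0,0]
    - [[0,0.3,0],0,0]
    - [[0,0.3,0],0,0]
    - [[0,0.3,0],0,0]
    - [[0,0.3,0],0,0]
    - [[0,0.3,0],0,0]
    - [[0,0.3,0],0,0]
    - [[0,0.3,0],0,0]
    - [[0,0.3,0],0,0]
    - [[0,0,0],0,0]
    - [[0,0,0],0,0]

```text
clock: 4.92
eef_pos: [481.8, -95.1, 106.0]
eef_rot: [3.141, 0.0, 3.065]
wrist_force: [0.4, 0.9, 3.5]
finger_gap: 0.4
```

Call:
carry_out:
  deltas:
    - [[0,0,-1.2],0,0]
    - [[0,-1.2,0],0,0]
    - [[0,-1.2,0],0,0]
    - [[0,0,0],0,0]
    - [[0,0,0.8],0,0]
    - [[0,0,0.4],0,0]
    - [[0,0,0],0,0]
    - [[0,0.3,0],0,0]
    - [[0,0.3,0],0,0]
    - [[0,0.3,0],0,0]
    - [[0,0.3,0],0,0]
    - [[0,0.3,0],0,0]
    - [[0,0.3,0],0,0]
    - [[0,0.3,0],0,0]
    - [[0,0.3,0],0,0]
    - [[0,0,0],0,0]
    - [[0,0,0],0,0]

```text
clock: 6.33
eef_pos: [481.8, -95.1, 106.0]
eef_rot: [3.141, 0.0, 3.065]
wrist_force: [-0.2, -0.7, 3.4]
finger_gap: 0.6
```

Run:
```python
from h import *
from cell import manip
s=manip.read_state(); print(s["clock"],s["eef_pos"],s["wrist_force"])
p=snap("wrist","3"); crop(p,300,230,420,320,6,"pics/w3.png"); gap(load("wrist3"))
```

```text
6.3333 [481.77909879 -95.08747507 105.98696308] [-0.1862301  -0.67408202  3.39028281]
red [363.4 292.2] (360, 284, 8, 16) [[564.3  -3.9  33. ]]
```

View pics/w3.png

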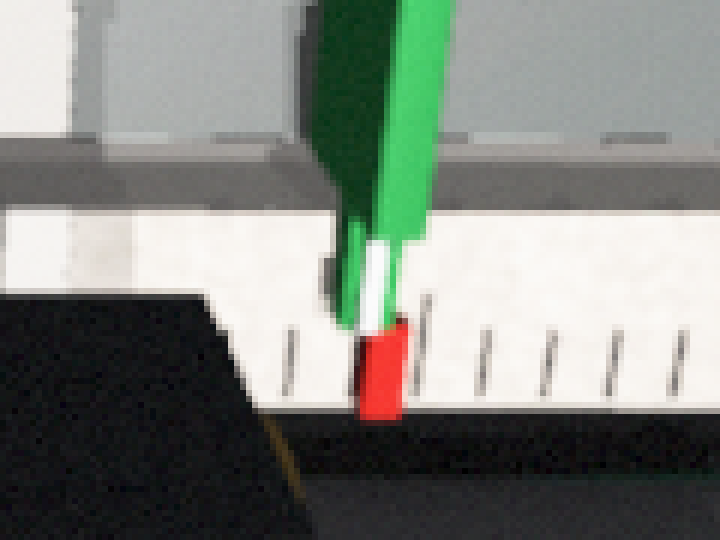

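Run:
```python
from h import *
v=load("wrist3"); c=lambda x,y:[300+x/6-.5,230+y/6-.5]
m=plane(v,c(383,372),33)[0]; 
for q in ((376,243),(371,333)):
    t=plane(v,c(*q),35)[0]; print(m,t,(m-t)[:2]@ey)
```

```text
[563.58574003  -3.89474282  33.        ] [540.16143571  -6.20085387  35.        ] 4.102864152519644
[563.58574003  -3.89474282  33.        ] [555.29443638  -6.58819882  35.        ] 3.3238060188845777
```

About 3.8 mm is left, which is about 9.5 mm at the rim.

Call:
carry_out:
  deltas:
    - [[0,0,-1.2],0,0]
    - [[0,-1.2,0],0,0]
    - [[0,-0.5,0],0,0]
    - [[0,0,0],0,0]
    - [[0,0,0.8],0,0]
    - [[0,0,0.4],0,0]
    - [[0,0,0],0,0]
    - [[0,0.2,0],0,0]
    - [[0,0.2,0],0,0]
    - [[0,0.2,0],0,0]
    - [[0,0.2,0],0,0]
    - [[0,0.15,0],0,0]
    - [[0,0,0],0,0]
    - [[0,0,0],0,0]
    - [[0,0,-1.5],0,0]
    - [[0,-1.5,-3.0],0,0]
    - [[0,0,-2.0],0,0]
    - [[0,0,0],0,0]
    - [[0,0,0],0,0]

```text
clock: 7.97
eef_pos: [480.1, -117.8, 170.9]
eef_rot: [-3.141, 0.001, 3.064]
wrist_force: [0.4, -0.3, -0.8]
finger_gap: 0.4
```

Run:
```python
from h import *
from cell import manip
s=manip.read_state(); print(s["clock"],s["eef_pos"],s["wrist_force"])
p=snap("wrist","4"); crop(p,310,205,410,280,7,"pics/w4.png"); gap(load("wrist4"))
```

```text
7.9667 [ 480.05535992 -117.81120538  170.93497841] [ 0.37142641 -0.3375606  -0.77065402]
red [363.1 258.2] (360, 252, 7, 13) [[564.6  -4.1  33. ]]
```

View pics/w4.png

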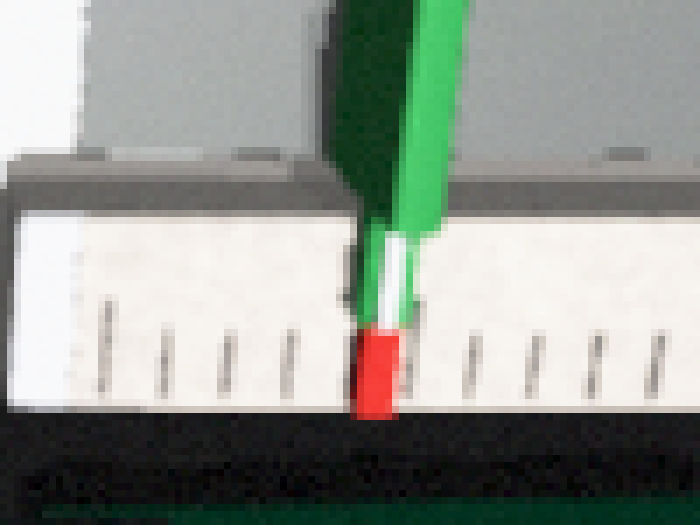

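Run:
```python
from h import *
from cell import manip
v=load("wrist4"); c=lambda x,y:[310+x/7-.5,205+y/7-.5]
m=plane(v,c(378,373),33)[0]; 
for q in ((396,238),(387,325)):
    t=plane(v,c(*q),35)[0]; print(m,t,(m-t)[:2]@ey)
p=snap("top","4"); crop(p,185,140,340,250,5,"pics/t4.png")
```

```text
[564.08140529  -3.67428716  33.        ] [539.60971648  -2.16966645  35.        ] 0.384213181106896
[564.08140529  -3.67428716  33.        ] [554.58141923  -3.18671368  35.        ] 0.2453881597167802
```

View pics/t4.png

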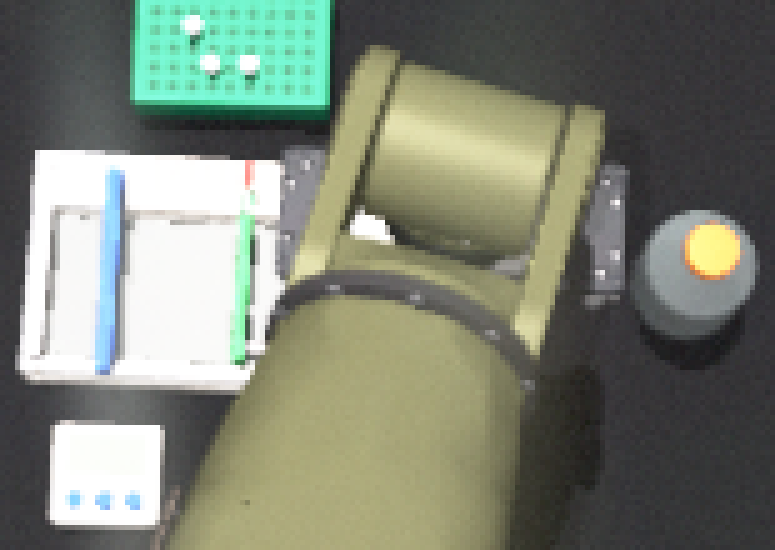

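The top view also shows the red mark and the pointer in line, at about (250,175) and (250,198) in the 5x crop. Nothing else has moved and the hand is clear.

```bash
python3 -c "
from cell import workorder; print(workorder.sign_off())"
```

```text
the job is handed in; nothing more can be done
None
```

I set the gate to the red mark using the wheel only and handed the job in; sign-off gives no verdict. With the gripper shut, I pressed about 3.5–4 mm on top of the wheel. Three full strokes and one short one closed the 33.5 mm gap.

**Pointer:** the last wrist view, with the hand lifted, put the pointer 0.2–0.4 mm short of the mark's centre, against the 3 mm allowed. The top view agreed by eye.

**Mark and bystanders:** the mark measured in the same place throughout, within about 1 mm. The comb, rack, bottle and timer looked undisturbed in the last top view. I didn't measure their positions, and I didn't look at the beaker and pipette again after the start, though the arm touched nothing but the wheel.

**Hand and time:** at hand-in the fingertips were about 60 mm above the wheel, and the wrist force was near zero. The last move ended at about 8 s.

**Disagreement:** the first gap estimates from the top and side cameras were 34.0 mm and 37.8 mm. I went with the closer wrist view, and the gate's movement per stroke bore it out.

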